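Slide a sample case down the reader's guide lane and start the scan

ROBOT

A 6-joint arm with a two-finger parallel gripper is mounted at the origin on a cart in front of the work surface, level with it; the furniture and walls round the work are solid. World frame = base frame: x ahead of the robot, y to its left, z up, the work surface at z = 0. Lengths are in mm, angles in rad, forces in N, time in s.
With the tool pointing down it reaches from about 275 to 1000 mm from the base axis. Payload 8.4 kg.
Tool frame: the origin (TCP) lies between the finger pads; the fingertips stand r.finger_overhang ahead of it and the grasp point (between the pads) is the TCP (r.finger_overhang is the distance from the TCP to the fingertips, in mm); z points along the fingers, y is the line along which they close (so a half turn about z gives the same grasp; the last joint's range is limited). The gripper opens to 85 mm and grips with 20 to 120 N. Pads are 22 mm wide; open, the fingers measure 114 mm over their backs; the gripper's body (76 mm by 85 mm) begins 54 mm behind the grasp point. The pads swing forward as they close: fully open they stand 13 mm farther back than shut.
Start: joints at [1.277, 0.353, 1.633, -0, 1.155, -0.002], TCP at [179.796, 598.583, 250.281] pointing down, gripper open.
Joint ranges: [-2.63, 2.63], [-0.92, 2.1], [0.06, 2.66], [-1.3, 4.44], [0, 2.69], [-3.02, 3.02]. Speed limits (rad/s): [2.22, 2.22, 2.79, 3.14, 3.14, 3.14].

INTERFACE

Orientations are given as [roll, pitch, yaw] about the fixed x, y, z axes, in that order (R = Rz(yaw) Ry(pitch) Rx(roll)).
In Python, from rig import r, cams, sign_off gives the robot as it stands.
- The arm moves only by the shell command python3 -m crank 'ROWS' [FORCE]. ROWS is JSON, a list of rows, each a list of 7 numbers: the shift along the tool's x, y, z in m, then the turn, a rotation vector about the tool's x, y, z in rad, then the closure, from 0 (fully open) to 1 (shut). In form: [[dx, dy, dz, ax, ay, az, gripper], ...]. A call has 1 to 5 rows; each row is the pose to reach, as a shift and turn from the pose commanded when the call began, along the tool's axes at that moment; what a row does not reach only later rows make up. A row lasts 1/10 s, in which the tool goes at most 50 mm and 8.59 degrees, less where a joint would pass 70% of its speed; a pose out of reach is approached as far as the arm can. A call with a gripper value outside its range is refused whole. The fingers move at their own pace and stop on an object; FORCE is the grip in N (left out, the last holds). Time passes only in rows, so rows that repeat a pose let the fingers close. It gives the time, the measured TCP pose, the force, the opening and the grip force at its end, in the units of the state.
- r.sense(): the state, without advancing time (a new reading comes with each control period).
- cams.grab_frame(name): name is "scene" or "top" or "wrist"; returns a dict with "image" (480x640x3 uint8, red, green, blue), "fx", "fy", "cx", "cy" (pixels), "position" and "orientation" of the camera in the world. Camera axes: x right, y down, z forward; pixel columns grow to the right and rows downward; lengths in mm; the calibration is good to about 2 mm. A picture is of the moment at which its call begins. There is no depth.
- sign_off(): hands the job in; it is judged then, once.
The state is a dict: "clock": time; "qpos": joint angles; "qvel": joint speeds; "joint_efforts": joint torques, N m; "eef_pos": TCP position; "tcp_rot": TCP orientation; "contact_force": force on the tool from outside, world axes, zero at the start; "wrist_torque": the same for the moment, N m; "opening": opening from 0.0 (shut) to 1.0 (fully open); "grasp_force": force on a finger pad.
Only numpy, scipy, OpenCV 4.12 (cv2) and the standard library are available. Lean on these libraries where they do the work, as an engineer would, in place of code of your own. Each camera call takes 0.05 s, during which the arm holds its last target. There are 200 camera calls.

TASK

Push the blue sample case along the lane into the reader until its far side rests squarely against the end stop, without anything (case or robot) touching the two black guide rails, whose sensor strips are delicate. Then press the round green button beside the lane fully down and let it come back up. Only push the case, never lift or tip it, and leave the two vials and the small beaker where they stand.

Things in the scene. Friction and masses are not known exactly. Their poses are not given: they have to be found in the camera images.
- dock: Case reader, fixed: grey plate 360 x 236 mm, 6 mm thick. Origin: on the table, under the centre line of its lane; x runs along the lane from mouth to end stop, y left, z up. Lane: 176 mm wide between two rails that run from x = -45 mm (mouth) to 125 mm. When the case is home its origin is at dock x = 74 mm. A white reader housing, top 62 mm above the table, stands behind the stop.
- end_stop (a point): Point on the plate (6 mm above the table) at the middle of the end stop: a black rubber face across the lane, 150 mm wide, 26 mm high, at dock x = 125 mm, that faces back to the mouth.
- rail_left: Black guide rail with an orange sensor strip, 170 mm long x 12 mm wide x 16 mm high, left (+y) of the lane, fixed on the dock's plate; nothing may touch it. Origin: centre of its underside, 94 mm to the left of the lane's centre line; its top is 22 mm above the table; x along the lane.
- rail_right: The same rail on the right (-y) of the lane, 94 mm from the centre line; nothing may touch it.
- sample_case: Closed blue case (lid paler), 0.24 kg, loose, on the plate just before the mouth, not quite centred or square; the lid stays shut. Solid 104 mm (x, along the lane) x 152 mm (y) x 44 mm high, sides upright, top 50 mm above the table. Origin: on its underside, 51 mm from its far side (+x) and 53 mm from the near side (-x), midway across. A catch seen on the near side is not solid.
- scan_button_top (a point): Centre of the top of the round green push button (30 mm across, top face level) in its black housing on the plate to the right (-y) of the lane; the point goes down with the button. Press straight down.
- scan_button (a joint): Travel of the green button: 0 released, 0.006 m fully down. A spring pushes it back; fully down takes about 4 N.
- vial_red: Loose glass vial with a red cap, 28 mm across, 55 mm high, standing on the table left of the lane. Bystander. Origin: centre of its underside.
- vial_black: Loose glass vial with a black cap, 28 mm across, 55 mm high, standing on the table right of the lane, beyond the button. Bystander. Origin: centre of its underside.
- beaker: Loose small clear beaker with pale green contents, 60 mm across, 66 mm high, standing on the table left of the lane. Bystander. Origin: centre of its underside.

How it is judged:
By the outcome, as a careful person would: the job done as asked, in the order asked, and still so for the second after the job is handed in, with the robot touching nothing.
It also fails if it takes over 48 s, if anything falls off the work surface, if the arm or the gripper's body presses on something with over 40 N, if the wrist force passes 120 N, or if a joint passes its speed limit or range.

## Working session

There is one attempt and no reset: what is moved stays moved. The work goes in short steps, Python scripts to look and compute and a shell command to move; the robot and the scene stay as the last step left them, time stands still between calls to the robot, and variables do not carry over. Pictures are saved under pics/ and viewed, at most 10 in all, crops included, and the job is handed in when it is done.

```bash
mkdir -p pics; ls; python3 - <<'E'
from rig import r,cams
import cv2,json,numpy as np
s=r.sense();print(s);print(r.finger_overhang)
for n in ("top","scene"):
    f=cams.grab_frame(n);cv2.imwrite(f"pics/{n}0.png",f["image"][:,:,::-1]);print(n,{k:v for k,v in f.items() if k!="image"})
    
E
```

```text
pics
{'clock': 0.0, 'qpos': array([ 1.27661417e+00,  3.53635195e-01,  1.63411202e+00,  1.41985277e-05,
        1.15519752e+00, -2.40935934e-03]), 'qvel': array([ 9.86847370e-04,  3.07657266e-04,  3.42154600e-05, -7.97414673e-04,
       -1.03388698e-03,  5.23814575e-04]), 'joint_efforts': array([ 2.56512703e-04, -6.05258346e+01, -3.42071843e+01, -7.24506526e-05,
        9.56252916e-03,  8.64512685e-06]), 'eef_pos': array([179.65685021, 598.16725709, 249.57921177]), 'tcp_rot': array([-3.14024060e+00, -1.62397256e-05,  2.84981411e+00]), 'contact_force': array([-0.13047382, -0.69830701,  0.14535811]), 'wrist_torque': array([-0.07030908, -0.02098664, -0.07885329]), 'grasp_force': 0.0, 'opening': 1.0012363051594935}
19.0
top {'fx': 577.3664664039009, 'fy': 577.3664664039009, 'cx': 323.6091262427457, 'cy': 237.49205857536052, 'position': array([441.58782325,  17.5397328 , 921.18189506]), 'orientation': array([-2.95516126,  0.01582849, -1.55053784])}
scene {'fx': 585.6895351212021, 'fy': 585.6895351212021, 'cx': 322.8588115117746, 'cy': 248.14520042438565, 'position': array([ 244.27934484, -640.5052929 ,  664.80331484]), 'orientation': array([-2.24887858, -0.01783124, -0.49689533])}
```

View pics/top0.png

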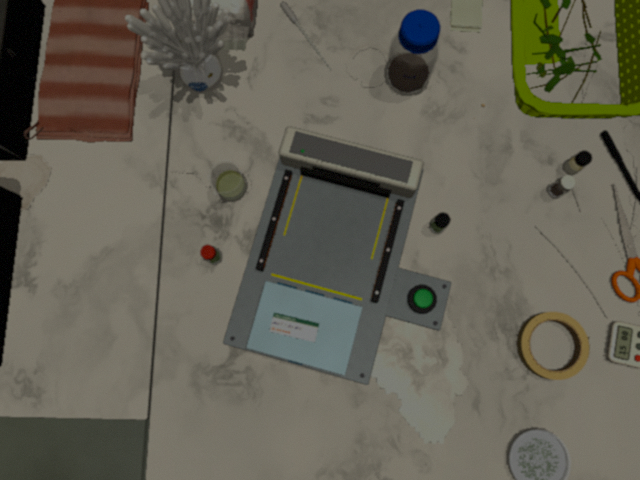

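View pics/scene0.png

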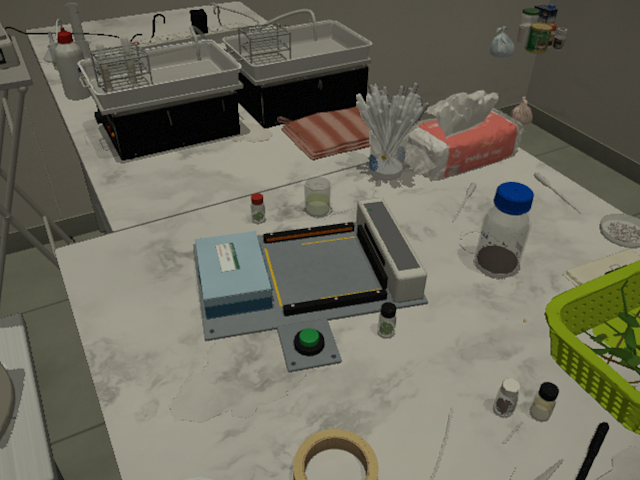

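The top view shows the case at about (305,328), the rails at (275,220) and (388,250), and the button at (423,299). The vials are at (208,253) and (441,222), and the beaker at (230,183). I'll enlarge this to read edges.

```bash
python3 - <<'E'
import cv2
im=cv2.imread("pics/top0.png")
def c(x,y,w,h,k,n):
    o=cv2.resize(im[y:y+h,x:x+w],None,fx=k,fy=k,interpolation=cv2.INTER_CUBIC);o=cv2.convertScaleAbs(o,alpha=1.6,beta=10)
    cv2.imwrite(n,o)
c(220,265,160,120,5,"pics/c1.png")
c(240,155,200,150,4,"pics/c2.png")
E
```

```text
(no output)
```

View pics/c1.png

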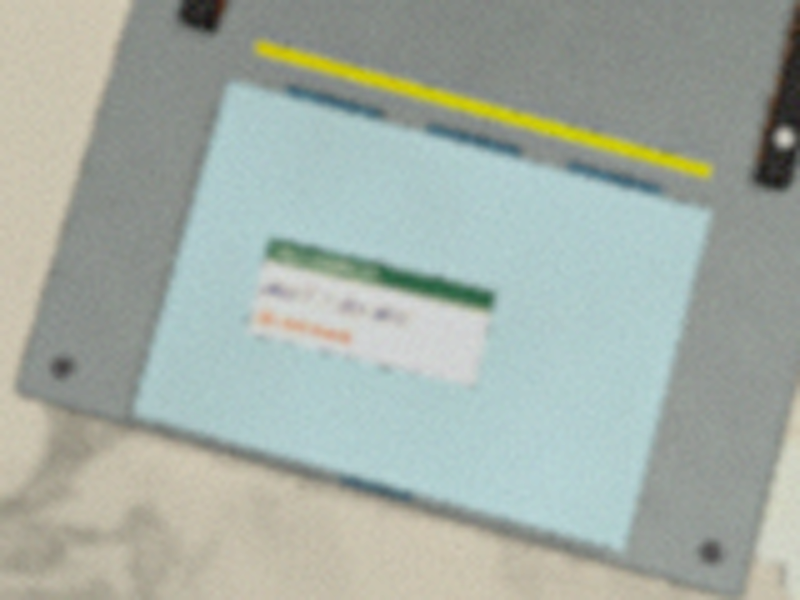

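View pics/c2.png

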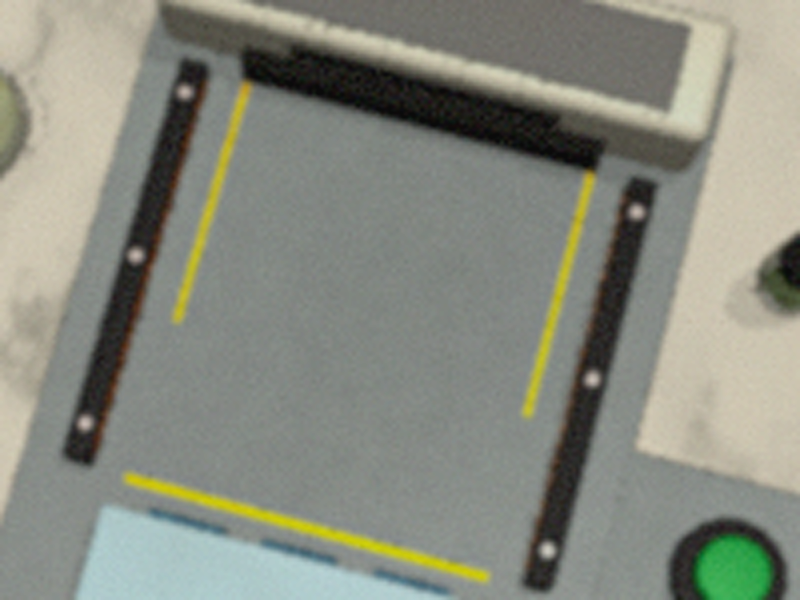

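The first crop shows the case lid corners at (228,83), (711,209), (628,550) and (133,416). The second shows the rail ends and screws, with the stop face foot from (245,82) to (597,170).

```bash
cat > h.py <<'E'
import numpy as np
from scipy.spatial.transform import Rotation as R
from scipy.optimize import least_squares
T=dict(f=577.3664664,cx=323.6091262,cy=237.4920586,p=np.array([441.58782325,17.5397328,921.18189506]),o=[-2.95516126,0.01582849,-1.55053784])
S=dict(f=585.6895351,cx=322.8588115,cy=248.1452004,p=np.array([244.27934484,-640.5052929,664.80331484]),o=[-2.24887858,-0.01783124,-0.49689533])
def ray(c,uv):
    uv=np.atleast_2d(uv).astype(float)
    d=np.c_[(uv[:,0]-c['cx'])/c['f'],(uv[:,1]-c['cy'])/c['f'],np.ones(len(uv))]
    return R.from_euler('xyz',c['o']).apply(d)
def atz(c,uv,z):
    d=ray(c,uv); return (c['p']+d*((z-c['p'][2])/d[:,2])[:,None])[:,:2]
def tri(uv1,uv2):
    d1,d2=ray(T,uv1)[0],ray(S,uv2)[0]
    ab=np.linalg.lstsq(np.c_[d1,-d2],S['p']-T['p'],rcond=None)[0]
    a,b=T['p']+ab[0]*d1,S['p']+ab[1]*d2; return (a+b)/2,np.linalg.norm(a-b)
def crop(uv,x,y,k): return (np.array(uv)+.5)/k-.5+[x,y]
def fit(loc,w):
    f=lambda q:((np.array(loc)@np.array([[np.cos(q[2]),np.sin(q[2])],[-np.sin(q[2]),np.cos(q[2])]])+q[:2])-w).ravel()
    s=least_squares(f,[450,20,-.25],x_scale=[1,1,.01]); return s.x,s.fun.reshape(-1,2)
E
python3 - <<'E'
from h import *
np.set_printoptions(precision=1,suppress=True)
w=atz(T,crop([(183,62),(208,65),(65,458),(92,464),(632,178),(656,183),(523,585),(548,590)],240,155,4),22)
D,e=fit([(125,100),(125,88),(-45,100),(-45,88),(125,-88),(125,-100),(-45,-88),(-45,-100)],w)
print("dock",D,np.rad2deg(D[2]));print(e)
w=atz(T,crop([(228,83),(711,209),(628,550),(133,416)],220,265,5),50)
C,e=fit([(51,76),(51,-76),(-53,-76),(-53,76)],w)
print("case",C,np.rad2deg(C[2]));print(e)
c,s=np.cos(D[2]),np.sin(D[2]);M=np.array([[c,s],[-s,c]])
print("case in dock",M@(C[:2]-D[:2]),np.rad2deg(C[2]-D[2]))
print("stop",[M@(p-D[:2]) for p in atz(T,crop([(245,82),(597,170)],240,155,4),6)])
b,g=tri((423,298.5),(309,337));print("button",b,g,M@(b[:2]-D[:2]))
for n,uv,z in(("red",(208,253),55),("blk",(443,220),55),("beaker",(230,186),40)):
    p=atz(T,uv,z)[0];print(n,p,M@(p-D[:2]))
E
```

```text
dock [577.1  34.6  -0.3] -14.329797360769033
[[ 2.   1. ]
 [ 0.1 -0.4]
 [-0.2  1.9]
 [-1.   1. ]
 [ 1.   0.4]
 [-0.  -1.6]
 [-0.4 -0.2]
 [-1.6 -2.2]]
case [470.   60.3  -0.2] -13.534568622223373
[[ 0.8  0.4]
 [ 0.4 -0.8]
 [-0.5  0. ]
 [-0.6  0.3]]
case in dock [-110.2   -1.6] 0.7952287385456596
stop [array([126.3,  74.1]), array([128.1, -74.8])]
button [ 516.7 -120.3   24.3] 0.8641185032618418 [ -20.2 -165. ]
red [577.6 210.3] [-43.1 170.4]
blk [ 635.1 -147.6] [ 101.2 -162.2]
beaker [687.9 184.8] [ 70.1 173. ]
```

```bash
cat > to.py <<'E'
# where the tool is in dock axes, and tool-axis shift (m) to a dock-frame goal x y z (mm)
import sys; from h import *; from rig import r
D=np.array([577.1,34.6,-.2501]);Md=R.from_euler('z',D[2])
s=r.sense();p=Md.inv().apply(s['eef_pos']-[D[0],D[1],0]);Q=R.from_euler('xyz',s['tcp_rot'])
print("t %.2f dock"%s['clock'],p.round(1),"rpy",s['tcp_rot'].round(4),"F",Md.inv().apply(s['contact_force']).round(1),"open %.2f"%s['opening'])
if len(sys.argv)>3:
    g=np.array(sys.argv[1:4],float);print("shift",(Q.inv().apply(Md.apply(g-p))/1000).round(4))
    print("turn",(Q.inv()*R.from_euler('xyz',[np.pi,0,D[2]+np.pi])).as_rotvec().round(4))
E
python3 -m crank '[[-0.028,-0.034,0,0,0,-0.041,0],[-0.056,-0.068,0,0,0,-0.041,0],[-0.084,-0.102,0,0,0,-0.041,0],[-0.112,-0.138,0,0,0,-0.041,0],[-0.140,-0.174,0,0,0,-0.041,0]]'
python3 to.py -197 -1.6 250
```

```text
clock: 0.6
eef_pos: [264.0, 389.8, 250.0]
tcp_rot: [-3.141, -0.0, 2.891]
contact_force: [0.6, -0.1, 0.0]
opening: 1.0
grasp_force: 0.0
t 0.60 dock [-391.3  266.7  250. ] rpy [-3.1411 -0.      2.8913] F [0.6 0.  0. ] open 1.00
shift [-1.943e-01 -2.682e-01  1.000e-04]
turn [-0.0005 -0.     -0.0002]
```

```bash

python3 -m crank '[[-0.025,-0.034,0,0,0,0,0],[-0.050,-0.068,0,0,0,0,0],[-0.075,-0.102,0,0,0,0,0],[-0.100,-0.136,0,0,0,0,0],[-0.125,-0.170,0,0,0,0,0]]' >/dev/null
python3 -m crank '[[-0.025,-0.034,0,0,0,0,0],[-0.050,-0.068,0,0,0,0,0],[-0.069,-0.095,0.02,0,0,0,0],[-0.069,-0.095,0.065,0,0,0,0],[-0.069,-0.095,0.1,0,0,0,0]]' >/dev/null
python3 -m crank '[[0,0,0,0,0,0,0],[0,0,0,0,0,0,0]]' >/dev/null
python3 to.py -197 -1.6 30
```

```text
t 1.80 dock [-198.3    3.2  150.5] rpy [-3.1408e+00 -1.6000e-03  2.8909e+00] F [ 0.  -0.3 -0.2] open 1.00
shift [-0.0015 -0.0047  0.1205]
turn [-0.0008 -0.0016 -0.0006]
```

```bash

python3 -m crank '[[0,-0.005,0.04,0,0,0,0],[0,-0.005,0.08,0,0,0,0],[0,-0.005,0.110,0,0,0,0],[0,-0.005,0.120,0,0,0,0],[0,-0.005,0.120,0,0,0,0]]' >/dev/null
python3 to.py -180 -1.6 30
python3 -c "
from rig import cams;import cv2
im=cams.grab_frame('scene')['image'][:,:,::-1]
cv2.imwrite('pics/s1.png',cv2.resize(im[200:350,130:330],None,fx=4,fy=4,interpolation=2))"
```

```text
t 2.30 dock [-197.7   -1.2   30.7] rpy [-3.1414e+00 -3.0000e-04  2.8914e+00] F [ 0.6  0.3 -0.2] open 1.00
shift [-0.0177 -0.0003  0.0007]
turn [-0.0002 -0.0003 -0.0001]
```

View pics/s1.png

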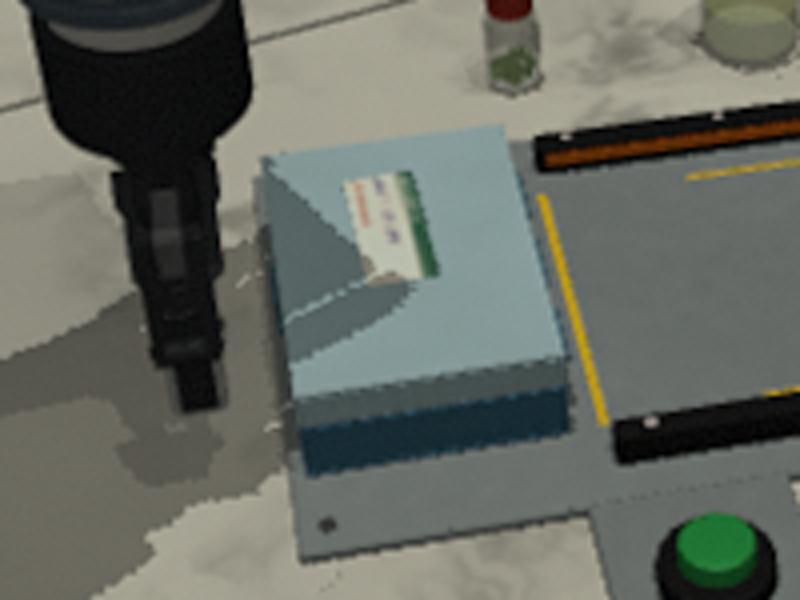

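```bash

python3 -m crank '[[-0.008,0,0,0,0,0,0],[-0.016,0,0,0,0,0,0],[-0.022,0,0,0,0,0,0],[-0.027,0,0,0,0,0,0],[-0.033,0,0,0,0,0,0]]' >/dev/null;python3 to.py
python3 -m crank '[[-0.007,0,0,0,0,0,0],[-0.014,0,0,0,0,0,0],[-0.021,0,0,0,0,0,0],[-0.028,0,0,0,0,0,0],[-0.035,0,0,0,0,0,0]]' >/dev/null;python3 to.py -20 -1.6 30
python3 -c "
from rig import cams;import cv2
im=cams.grab_frame('top')['image'][:,:,::-1]
cv2.imwrite('pics/t1.png',cv2.convertScaleAbs(cv2.resize(im[230:380,220:420],None,fx=4,fy=4,interpolation=2),alpha=1.6))"
```

```text
t 2.85 dock [-165.4   -2.1   30.4] rpy [-3.1411e+00 -1.4000e-03  2.8905e+00] F [-3.8 -0.6  2.5] open 1.00
t 3.35 dock [-129.1   -1.7   30.2] rpy [3.1414e+00 6.0000e-04 2.8908e+00] F [-1.5  0.3 -1. ] open 1.00
shift [-0.1091  0.0002  0.0003]
turn [ 0.0002  0.0006 -0.0007]
```

View pics/t1.png

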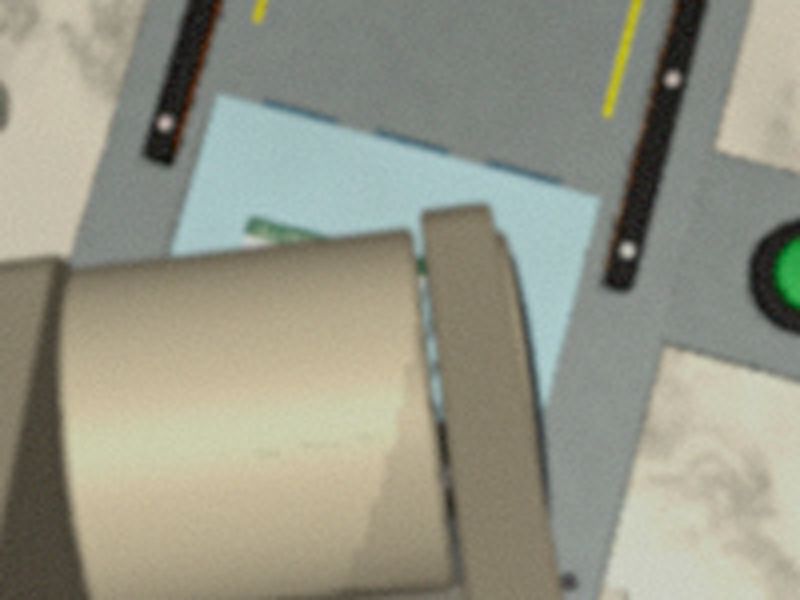

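The case is entering the lane, with its front lid corners at crop (217,95) and (601,198). I'll check its pose.

```bash
python3 - <<'E'
from h import *
D=[577.1,34.6,-.2501];M=R.from_euler('z',D[2]).inv()
w=atz(T,crop([(217,95),(601,198)],220,230,4),50)
p=[M.apply([a-D[0],b-D[1],0]) for a,b in w];print(p,np.rad2deg(np.arctan2(-(p[0][0]-p[1][0]),p[0][1]-p[1][1])))
E
```

```text
[array([-16.3159523 ,  73.90226736,   0.        ]), array([-15.66310008, -77.53699131,   0.        ])] 0.2469996585237463
```

```bash

python3 -m crank '[[-0.007,0,0,0,0,0,0],[-0.014,0,0,0,0,0,0],[-0.021,0,0,0,0,0,0],[-0.028,0,0,0,0,0,0],[-0.035,0,0,0,0,0,0]]' >/dev/null;python3 to.py
python3 -m crank '[[-0.007,0,0,0,0,0,0],[-0.014,0,0,0,0,0,0],[-0.021,0,0,0,0,0,0],[-0.028,0,0,0,0,0,0],[-0.035,0,0,0,0,0,0]]' >/dev/null;python3 to.py
python3 -m crank '[[-0.007,0,0,0,0,0,0],[-0.014,0,0,0,0,0,0],[-0.021,0,0,0,0,0,0],[-0.028,0,0,0,0,0,0],[-0.035,0,0,0,0,0,0]]' >/dev/null;python3 to.py
python3 -m crank '[[-0.006,0,0,0,0,0,0],[-0.012,0,0,0,0,0,0],[-0.017,0,0,0,0,0,0],[-0.021,0,0,0,0,0,0],[-0.024,0,0,0,0,0,0]]' >/dev/null;python3 to.py 12 -1.6 30
```

```text
t 3.90 dock [-94.4  -1.8  30.3] rpy [3.1416 0.     2.8907] F [-2.5  0.5  0.4] open 1.00
t 4.40 dock [-59.5  -1.8  30.3] rpy [-3.1416e+00 -1.0000e-04  2.8908e+00] F [-1.9 -0.4  0.4] open 1.00
t 4.90 dock [-24.6  -1.9  30.3] rpy [-3.1415e+00 -2.0000e-04  2.8908e+00] F [-2.4 -0.   2.6] open 1.00
t 5.40 dock [-0.8 -1.9 30.3] rpy [-3.1416e+00 -2.0000e-04  2.8908e+00] F [-3.4 -0.8  3.4] open 1.01
shift [-0.0128  0.0003  0.0003]
turn [-0.     -0.0002 -0.0007]
```

```bash

python3 -m crank '[[-0.002,0,0,0,0,0,0],[-0.004,0,0,0,0,0,0],[-0.006,0,0,0,0,0,0],[-0.008,0,0,0,0,0,0],[-0.009,0,0,0,0,0,0]]' >/dev/null;python3 to.py
for i in 1 2 3; do python3 -m crank '[[-0.001,0,0,0,0,0,0],[-0.001,0,0,0,0,0,0]]' >/dev/null;python3 to.py; done
```

```text
t 5.90 dock [ 8.3 -1.8 30.3] rpy [3.1415e+00 5.0000e-04 2.8908e+00] F [-2.6 -0.5  1.8] open 1.00
t 6.10 dock [ 9.1 -1.8 30.3] rpy [3.1415e+00 3.0000e-04 2.8908e+00] F [-2.  -0.4  0.6] open 1.00
t 6.30 dock [10.1 -1.9 30.3] rpy [3.1415e+00 4.0000e-04 2.8908e+00] F [-2.3 -0.9  0.7] open 1.00
t 6.50 dock [11.2 -1.8 30.3] rpy [3.1415e+00 4.0000e-04 2.8909e+00] F [-2.4 -0.3  0.4] open 1.00
```

```bash

for i in 1 2 3; do python3 -m crank '[[-0.001,0,0,0,0,0,0],[-0.001,0,0,0,0,0,0]]' >/dev/null;python3 to.py; done
```

```text
t 6.70 dock [11.5 -1.9 30.2] rpy [-3.1415e+00 -1.0000e-03  2.8907e+00] F [-4.3  1.4  3.1] open 1.00
t 6.90 dock [11.5 -1.9 30.2] rpy [-3.1412e+00 -2.9000e-03  2.8907e+00] F [-9.9  1.6  7. ] open 1.00
t 7.10 dock [11.5 -2.  30.1] rpy [-3.1409 -0.0048  2.8906] F [-12.1   3.5   8.9] open 1.00
```

The case has met the stop: motion halted at 11.5 mm and the force rose to 12 N. I'll back off, lift, move over the button with the fingers shut, and look.

```bash

python3 -m crank '[[0.003,0,0,0,0,0,0],[0.010,0,0,0,0,0,0],[0.020,0,0,0,0,0,0],[0.030,0,0,0,0,0,0],[0.030,0,0,0,0,0,0]]' >/dev/null;python3 to.py
python3 -m crank '[[0,0,-0.03,0,0,0,0],[0,0,-0.07,0,0,0,0],[0,0,-0.11,0,0,0,0.5],[0,0,-0.13,0,0,0,1],[0,0,-0.13,0,0,0,1]]' >/dev/null;python3 to.py -20.2 -165 90
```

```text
t 7.60 dock [-18.   -2.1  30.1] rpy [-3.1411e+00 -1.6000e-03  2.8911e+00] F [-0.  -0.  -0.3] open 1.01
t 8.10 dock [-14.   -1.2 163.7] rpy [3.1397 0.0061 2.8909] F [ 0.7  0.2 -0. ] open 0.51
shift [ 0.0066 -0.164   0.0734]
turn [ 0.0019  0.0061 -0.0006]
```

```bash

python3 -m crank '[[0,-0.04,0,0,0,0,1],[0,-0.08,0,0,0,0,1],[0,-0.12,0.0,0,0,0,1],[0,-0.15,0.03,0,0,0,1],[0,-0.164,0.05,0,0,0,1]]' >/dev/null
python3 -m crank '[[0,0,0,0,0,0,1],[0,0,0,0,0,0,1],[0,0,0,0,0,0,1]]' >/dev/null
python3 to.py -20.2 -165 60
python3 -c "
from rig import cams;import cv2
f=cams.grab_frame('top')['image'][:,:,::-1];cv2.imwrite('pics/top2.png',f)
g=cams.grab_frame('scene')['image'][:,:,::-1];cv2.imwrite('pics/scene2.png',g)
a=cv2.resize(f[150:330,250:450],(600,540),interpolation=2)
cv2.imwrite('pics/t2.png',cv2.convertScaleAbs(a,alpha=1.5))
cv2.imwrite('pics/s2.png',cv2.convertScaleAbs(cv2.resize(g[190:370,220:440],None,fx=3.3,fy=3.3,interpolation=2),alpha=1.4))"
```

```text
t 8.90 dock [ -15.7 -165.   110.8] rpy [3.1414e+00 9.0000e-04 2.8913e+00] F [ 0.2  1.  -0.3] open 0.00
shift [0.0046 0.     0.0508]
turn [ 0.0002  0.0009 -0.0002]
```

View pics/t2.png

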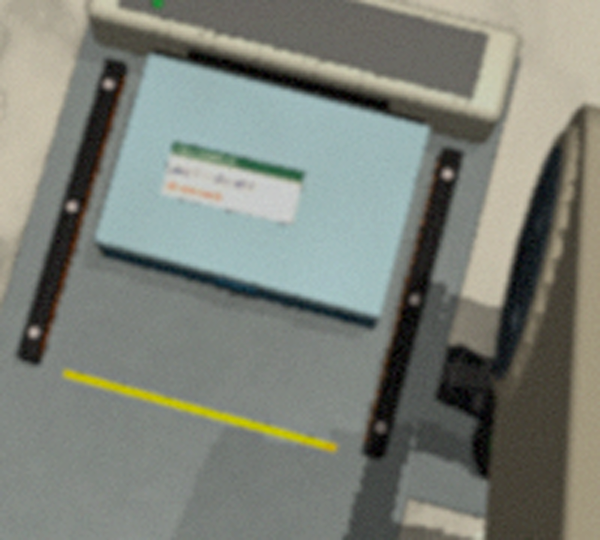

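View pics/s2.png

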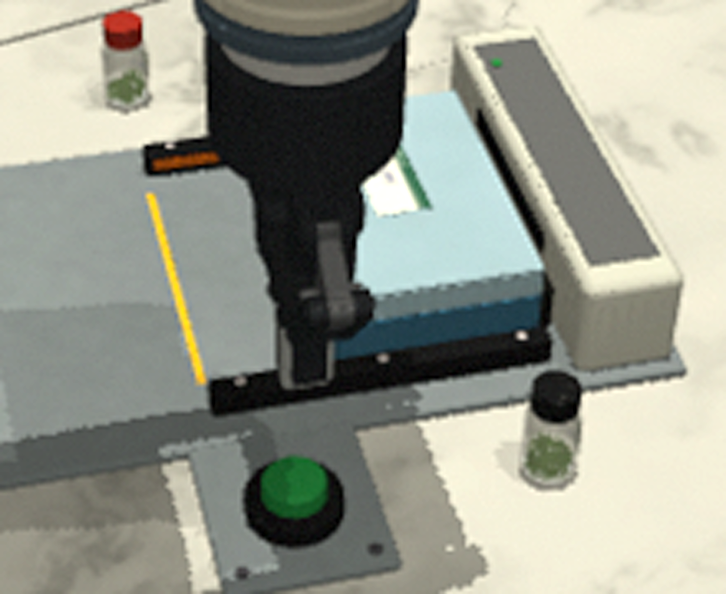

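The case sits flat against the stop, clear of both rails, and the reader LED at t2 (158,3) is green. Now the button.

```bash

python3 -m crank '[[0.0045,0,0.02,0,0,0,1],[0.0045,0,0.04,0,0,0,1],[0.0045,0,0.055,0,0,0,1],[0.0045,0,0.060,0,0,0,1],[0.0045,0,0.060,0,0,0,1]]' >/dev/null;python3 to.py
for i in 1 2 3 4 5; do python3 -m crank '[[0,0,0.001,0,0,0,1],[0,0,0.002,0,0,0,1]]' >/dev/null;python3 to.py; done
```

```text
t 9.50 dock [ -20.7 -165.3   50.3] rpy [ 3.1416e+00 -3.0000e-04  2.8916e+00] F [-1.  -0.4 -0.7] open 0.00
t 9.70 dock [ -20.  -165.7   49.1] rpy [3.1416e+00 1.6000e-03 2.8910e+00] F [ 0.2  0.7 -0.3] open 0.00
t 9.90 dock [ -20.4 -165.9   46.6] rpy [3.1416e+00 9.0000e-04 2.8907e+00] F [ 0.1 -0.2  1.5] open 0.00
t 10.10 dock [ -20.4 -165.9   44.5] rpy [3.1416e+00 7.0000e-04 2.8907e+00] F [ 0.4 -0.5  3.4] open 0.00
t 10.30 dock [ -20.3 -165.8   42.4] rpy [3.1416e+00 7.0000e-04 2.8908e+00] F [ 0.9 -0.   2.6] open 0.00
t 10.50 dock [ -20.3 -165.9   40.7] rpy [-3.1416e+00  6.0000e-04  2.8908e+00] F [-2.2 -0.3 22. ] open -0.00
```

The force spiked to 22 N after about 6 mm of travel, so the button bottomed out. Retract straight up.

```bash

python3 -m crank '[[0,0,0,0,0,0,1],[0,0,-0.004,0,0,0,1],[0,0,-0.014,0,0,0,1],[0,0,-0.05,0,0,0,1],[0,0,-0.09,0,0,0,1]]' >/dev/null
python3 -m crank '[[0,0,-0.04,0,0,0,1],[0,0,-0.07,0,0,0,1],[0,0,-0.07,0,0,0,1],[0,0,-0.07,0,0,0,1],[0,0,-0.07,0,0,0,1]]' >/dev/null;python3 to.py
python3 -c "
from rig import cams;import cv2
g=cams.grab_frame('scene')['image'][:,:,::-1]
cv2.imwrite('pics/s3.png',cv2.convertScaleAbs(cv2.resize(g[150:370,190:440],None,fx=2.6,fy=2.6,interpolation=2),alpha=1.4))"
```

```text
t 11.50 dock [ -21.8 -165.9  199.2] rpy [-3.1415e+00 -2.3000e-03  2.8908e+00] F [-0.8  0.4 -0.4] open -0.00
```

View pics/s3.png

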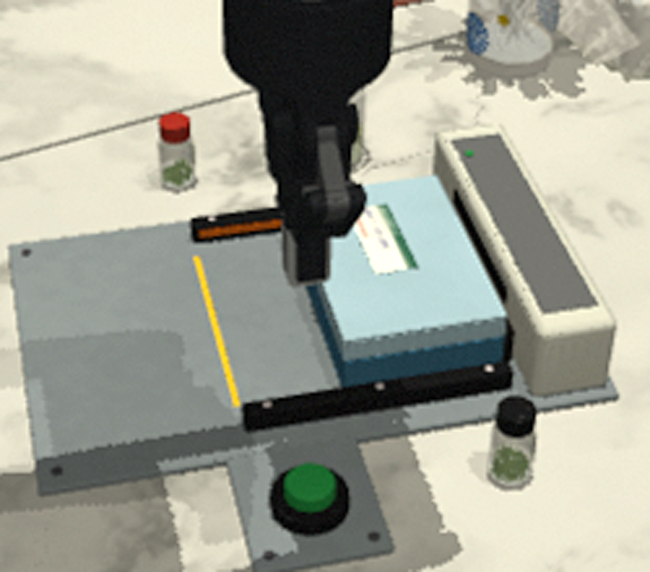

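The button at (310,487) is back up, the case is home with the green LED at (468,153), and the vials are standing where they were.

```bash
python3 -c "
from rig import sign_off;print(sign_off())"
```

```text
the job is handed in; nothing more can be done
None
```

The case is home against the end stop, clear of both rails, the button was pressed fully down and came back up, and the job was handed in at about 12 s with the robot touching nothing; the beaker was partly hidden in the final picture, though the arm never went near it.

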